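# Load the long grinding jar into the shaker mill and lock the clamp

## Robot

A 7-joint arm with a two-finger parallel gripper is mounted at the origin on the work surface. World frame = base frame: x ahead of the robot, y to its left, z up, the work surface at z = 0. Lengths are in m, angles in rad, forces in N, time in s.
With the tool pointing down it reaches from about 0.4 to 0.85 m from the base axis. Payload 10.4 kg.
Tool frame: the origin (TCP) lies midway between the tips of the shut fingers; the grasp point (between the pads) lies 19 mm behind it; z points along the fingers, y is the direction in which the jaws open and shut (so a half turn about z gives the same grasp; the last joint's range is limited). The gripper opens to 87 mm and grips with 3 to 60 N. Pads are 19 mm wide; open, the fingers measure 117 mm over their backs; the gripper's body (75 mm by 190 mm) begins 51 mm behind the grasp point.
Start: joints at [1.225, 0.332, -0.065, 1.46, 0.022, 1.35, -0.088], TCP at [0.198, -0.593, 0.223] pointing down, gripper open.
Joint ranges: [-2.6, 2.6], [-0.5, 2.12], [-1.47, 1.34], [0.16, 2.42], [-1.27, 4.41], [0.06, 2.06], [-2.6, 2.6]. Speed limits (rad/s): [2.22, 2.22, 2.79, 2.79, 3.14, 3.14, 3.14].

## Interface

Orientations are given as a unit quaternion [x, y, z, w].
In Python, from rig import * gives the robot as it stands.
- The arm moves only by the tool play_rows, never from a script. Its argument "motion" is a list of rows, each an object with "gripper": the finger opening in mm, from 0 to 87; "slide": the shift along the world's x, y, z in mm, a list of three; "twist": the turn about the world's z in rad. A call has 1 to 5 rows; each row is the pose to reach, as a shift and turn from the pose commanded when the call began; what a row does not reach only later rows make up. A row lasts 1/10 s, in which the tool goes at most 50 mm and 8.59 degrees, less where a joint would pass 70% of its speed; a pose out of reach is approached as far as the arm can. A call with a gripper value outside its range is refused whole. The fingers move at their own pace and stop on an object; "force" is the grip in N (left out, the last holds). Time passes only in rows, so rows that repeat a pose let the fingers close. It gives the time, the measured TCP pose, the force and the opening at its end, in the units of the state.
- observe(): the state, without advancing time (a new reading comes with each control period).
- snapshot(name): name is "scene" or "side" or "wrist"; returns (picture, depth): 420x560x3 uint8, red, green, blue; 420x560 float32, m along the optical axis (not along the pixel's ray), 0 where there is no reading.
- get_calibration(name): a dict with "vertical_fov" (degrees; the focal length in pixels is half the picture's height over the tangent of half this angle, whatever the lens; pixels are square), "cx", "cy" (the principal point, pixels), "extrinsics" (4x4, takes a point from world to camera coordinates); the wrist camera has in their place "mount" (4x4, takes a point from camera to tool coordinates, whose origin is the TCP and whose axes are the flange's). Camera axes: x right, y down, z forward; pixel columns grow to the right and rows downward; lengths in m; the calibration is good to about 2 mm. A picture is of the moment at which its call begins: read the wrist's pose just before it. get_calibration takes no time and is no camera call.
- sign_off(): hands the job in, once; it reports no verdict.
Trained networks look in the newest picture that a camera, given by its name, has taken for a name from the list of things; names that differ only in an ending like _2 or _b are one class to them, and where a whole thing is asked for, a point or a joint stands for the part that bears it (a point fixed in the world has none). Each returns a list of dicts, best first, with "conf" (0 to 1); they miss things now and then, are a little off and sometimes report something else, mostly with a low value. They report only what shows in the picture. A call takes as long as a camera call. They do not tell look-alikes from the thing itself.
- regions_of(camera, query): "mask" (420x560 bool, what is visible of it) and "rect" ([centre column, centre row, width, height] in pixels, round what is visible of it).
The state is a dict: "time": time; "joints": joint angles; "joint_vel": joint speeds; "joint_torque": joint torques, N m; "tool_pos": TCP position; "orientation": TCP orientation; "wrist_force": force on the tool from outside, world axes, zero at the start; "ft_torque": the same for the moment, N m; "opening": finger opening in m.
Only numpy, scipy, OpenCV 4.12 (cv2) and the standard library are available. Lean on these libraries where they do the work, as an engineer would, in place of code of your own. Each camera call takes 0.05 s, during which the arm holds its last target. There are 200 camera calls.

## Task

Pick the long grinding jar, the steel one with a hexagon at both ends, out of the wash-up crate and lay it gently in the two V saddles of the shaker mill, lengthwise between the fixed stop and the clamp's rubber pad. Then swing the toggle clamp's handle forward and down past its over-centre point until it rests on its stop and the pad holds the jar tight against the fixed stop. Leave the other things in the crate.

Things in the scene. Friction and masses are not known exactly. Their poses are not given: they have to be found in the camera images.
- jar: The part wanted: steel grinding jar lying on its side, 130 long, 0.5 to 0.8 kg. Middle 90 mm: plain cylinder, 46 diameter; last 20 mm at either end: a hexagon 46 across flats, 53 across corners. Origin: mid-length on its axis, 23 above what it lies on; own x = its axis. In one of three places side by side in the crate, roughly along the crate's x, at least 25 mm free beside its middle.
- crate: Grey plastic wash-up crate, fixed to the table, outside 250 (x) by 340 (y) by 70 high, walls and floor 4 thick. Origin: centre of its underside, on the table. It stands on the left or on the right of the table, the shaker on the other side.
- short_jar: Not wanted: grinding jar of the same make and diameter (46) but only 84 long. Origin in its middle, own x along its axis. Stays in the crate.
- filter_holder: Not wanted: filter holder with a tube of 34 diameter between two square end plates 46 by 46, 118 long over the plates (150 with its end stubs). Origin in its middle, own x along its axis. Stays in the crate.
- pestle: Not wanted: white ceramic pestle 140 long, 20 to 26 thick, lying along the crate's y axis at the crate's near (-x) wall, beside the ends of the jars. Origin in its middle. Stays in the crate.
- spanner: Not wanted: flat dark steel jar spanner, 150 long, 8 thick, up to 42 wide, lying along the crate's y axis at the near (-x) wall. Origin in its middle. Stays in the crate.
- shaker: Shaker mill, fixed: white housing with a flat aluminium carriage, 230 (x) by 316 (y), its top 100 above the table; on it the two black saddles, the fixed stop and the toggle clamp in one line along its y axis. Fixed stop: upright plate 60 wide and 56 high, its rubber face at cradle y = +65. Origin: centre of its underside, on the table.
- cradle (a point): Where the middle of the jar's axis is when clamped: centre line of the saddles, 36 above the carriage. y axis: line of saddles and clamp, towards the fixed stop; z up. 90-degree V saddles 10 thick at y = -29 and +29, tops 27 above the carriage, 71 wide in x; the 48 mm gap between them is free down to the carriage. Lay the jar with its middle at y = -3 to -8; the clamp slides it to the stop.
- clamp_pivot (a point): Pivot of the toggle clamp's handle, on the jar's axis line at cradle y = -197; axes as cradle. The handle swings about this x axis, in the upright plane through the line of the saddles.
- clamp_grip (a point): Point on the centre line of the handle's black grip, 90 from the pivot. The grip is a straight round bar of 18 diameter from 45 to 117 from the pivot, its tip rounded and at most 253 above the table: carry the jar over it or round it. This point moves with the handle.
- clamp_handle (a joint): Handle angle, rad. 0: fully back, leaning 32 degrees away from the saddles; starts at 0 to 0.3. Grows as it swings towards the stop (cradle +y) and down: elevation above +y = 2.129 - value. Dead centre 1.66; locked on its stop at 1.745, sloping 22 degrees up over the plunger. Stays where left when unloaded; 3 to 5 N at the grip carry it over centre; 0.2 short of it the jar springs it back.
- clamp_pad: Black rubber pad (26 diameter, 12 long) on the clamp's plunger, springy along its axis (5 mm). Origin: centre of the face that presses on the jar. With the handle back the face is at cradle y = -90 (up to 7 mm nearer if the handle starts forward), so the jar has 18 to 25 mm to spare.
Things that resemble listed ones, but are neither listed nor needed, are in the scene too. Leave any blue look-alike of the jar alone.

How it is judged:
On the way:
1. the long jar lies in both saddles between stop and pad, let go, with the clamp still open (x of jar in the frame of cradle between -0.01 and 0.01 m and z of jar in the frame of cradle between -0.008 and 0.008 m and y of jar in the frame of cradle between -0.03 and 0.008 m and angle between the x axis of jar and the y axis of cradle, either way round below 0.12 rad and contact force between the fingers and jar below 0.1 N and value of joint clamp_handle below 1.2 rad), for 0.2 s.
At the end, for the whole second after the job is handed in: The long jar lies still in both saddles, within 6 mm of the cradle point in every direction and 0.06 rad of its line; the handle is past over-centre (joint above 1.69, stop at 1.745) and the pad presses on the jar with more than 8 N (value of joint clamp_handle above 1.69 rad and contact force between clamp_pad and jar above 8 N and x of jar in the frame of cradle between -0.006 and 0.006 m and z of jar in the frame of cradle between -0.006 and 0.006 m and y of jar in the frame of cradle between -0.006 and 0.006 m and angle between the x axis of jar and the y axis of cradle, either way round below 0.06 rad and linear speed of jar below 0.02 m/s); the robot touches nothing.
It fails at once if the long jar is dropped: it moves faster than 0.8 m/s while the fingers do not touch it (a fall of about 33 mm) (linear speed of jar above 0.8 m/s and contact force between the fingers and jar below 0.05 N).
It fails at once if another thing is lifted out of the crate (its middle more than 85 mm above the table) (height (world z) of any of short_jar, filter_holder, pestle, spanner above 0.085 m).
It also fails if it takes over 61 s, if anything falls off the work surface, if the arm or the gripper's body presses on something with over 40 N, if the wrist force passes 120 N, or if a joint passes its speed limit or range.

## Working session

There is one attempt and no reset: what is moved stays moved. The work goes in short steps, Python scripts to look and compute and a tool call to move; the robot and the scene stay as the last step left them, time stands still between calls to the robot, and variables do not carry over. Pictures are saved under pics/ and viewed, about 8 in all and at most 12, crops included, and the job is handed in when it is done.

Besides the shell and the picture viewer there is one more tool, called after ">>>" as name(argument=value, ...) on one line, values as JSON. play_rows: Moves the arm, as the interface text tells. Its arguments: {"type":"object","properties":{"motion":{"type":"array"},"force":{"type":"number"}},"required":["motion"]}

```bash
mkdir -p pics; cat > h.py <<'E'
from rig import *
import numpy as np, cv2
from scipy.spatial.transform import Rotation as R
def world(cam,depth,st=None):
    c=get_calibration(cam); H,W=depth.shape
    f=H/2/np.tan(np.radians(c["vertical_fov"])/2)
    v,u=np.mgrid[:H,:W]
    P=np.stack([(u-c["cx"])*depth/f,(v-c["cy"])*depth/f,depth],-1)
    if "extrinsics" in c: T=np.linalg.inv(np.array(c["extrinsics"]))
    else:
        T=np.eye(4);T[:3,:3]=R.from_quat(st["orientation"]).as_matrix();T[:3,3]=st["tool_pos"];T=T@np.array(c["mount"])
    W_=P@T[:3,:3].T+T[:3,3]; W_[depth==0]=np.nan
    return W_
def save(n,p): cv2.imwrite(f"pics/{n}.png",cv2.cvtColor(np.ascontiguousarray(p),cv2.COLOR_RGB2BGR))
E
python3 - <<'E'
from h import *
s=observe(); print({k:np.round(v,3) for k,v in s.items()})
ims=[]
for c in ["scene","side"]:
    p,d=snapshot(c); W=world(c,d); np.save(c+".npy",W); p=p.copy()
    print(c,np.round(np.linalg.inv(np.array(get_calibration(c)["extrinsics"]))[:3,[2,3]],2).tolist())
    for q in ["jar","crate","shaker","clamp_grip","clamp_pad"]:
        for r in regions_of(c,q)[:3]:
            m=r["mask"]; X=W[m]; 
            print(c,q,round(r["conf"],2),np.round(r["rect"]),np.round(np.nanmedian(X,0),3),np.round(np.nanpercentile(X,[2,98],axis=0),3).tolist())
    save(c,p)
E
```

```text
{'time': np.float64(0.0), 'joints': array([ 1.225,  0.333, -0.065,  1.461,  0.022,  1.35 , -0.088]), 'joint_vel': array([ 0.001, -0.001, -0.001, -0.001,  0.002, -0.   , -0.001]), 'joint_torque': array([-0.0000e+00, -6.2325e+01,  2.4000e-02, -3.8989e+01, -6.1000e-02,
        4.0000e-02,  0.0000e+00]), 'tool_pos': array([ 0.198, -0.592,  0.222]), 'orientation': array([ 0.987,  0.161, -0.   , -0.001]), 'wrist_force': array([-0.562, -0.123,  0.298]), 'ft_torque': array([0.004, 0.072, 0.021]), 'opening': np.float64(0.087)}
scene [[-0.46, 1.0], [-0.22, 0.21], [-0.86, 1.18]]
scene jar 0.83 [182. 228.  35.  44.] [ 0.563 -0.295  0.047] [[0.492, -0.324, 0.013], [0.62, -0.278, 0.054]]
scene jar 0.71 [200. 152.  39.  25.] [ 0.286 -0.405  0.041] [[0.233, -0.451, 0.013], [0.34, -0.359, 0.05]]
scene jar 0.64 [233. 257.  35.  38.] [ 0.582 -0.112  0.043] [[0.516, -0.145, 0.005], [0.638, -0.083, 0.054]]
scene crate 0.95 [210. 237. 152. 130.] [ 0.53  -0.208  0.008] [[0.405, -0.384, 0.001], [0.679, -0.032, 0.074]]
scene crate 0.4 [209. 242.  31.  30.] [ 0.571 -0.208  0.047] [[0.526, -0.235, 0.008], [0.6
[... 452 characters left out ...]

side [[0.01, 0.41], [-0.69, 0.79], [-0.72, 1.01]]
side jar 0.93 [327. 155.  39.  29.] [ 0.282 -0.396  0.039] [[0.226, -0.447, 0.01], [0.343, -0.358, 0.05]]
side jar 0.82 [242. 171.  46.  21.] [ 0.556 -0.29   0.041] [[0.494, -0.367, 0.004], [0.624, -0.278, 0.054]]
side crate 0.75 [239. 195. 113. 105.] [ 0.557 -0.215  0.024] [[0.413, -0.387, 0.001], [0.681, -0.028, 0.074]]
side shaker 0.64 [228. 292. 138. 186.] [0.518 0.254 0.1  ] [[0.397, 0.056, 0.028], [0.649, 0.376, 0.159]]
side clamp_grip 0.78 [241. 228.  16.  50.] [0.514 0.058 0.191] [[0.503, -0.091, 0.026], [0.539, 0.088, 0.243]]
side clamp_pad 0.63 [235. 281.  11.   9.] [0.523 0.188 0.143] [[0.512, 0.178, 0.128], [0.534, 0.191, 0.151]]
```

```bash
python3 - <<'E'
from h import *
a=cv2.imread("pics/scene.png");b=cv2.imread("pics/side.png")
a=cv2.resize(a[120:380,100:450],None,fx=2.2,fy=2.2,interpolation=cv2.INTER_CUBIC)
cv2.imwrite("pics/a.png",a[:, :800])
E
```

```text
(no output)
```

View pics/a.png

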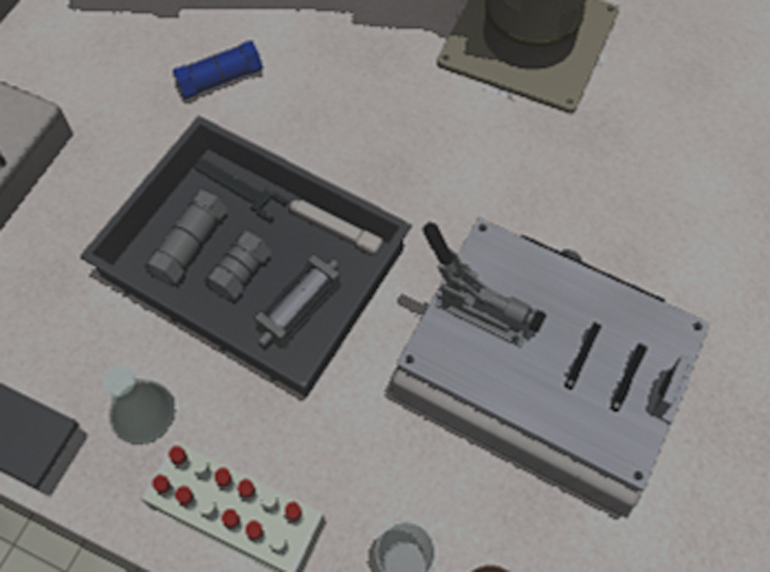

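The long steel jar is the leftmost item in the crate, at about (190,238) in the crop. The short jar and the filter holder lie to its right, and the blue look-alike is outside the crate at (218,70). The shaker is on the right, with its handle leaning back at (435,245). I'll move the wrist camera over the jar.

>>> play_rows(motion=[{"gripper": 87, "slide": [35, 30, 20], "twist": -0.06}, {"gripper": 80, "slide": [70, 60, 40], "twist": -0.12}, {"gripper": 75, "slide": [110, 90, 60], "twist": -0.18}, {"gripper": 70, "slide": [145, 120, 80], "twist": -0.24}, {"gripper": 70, "slide": [180, 150, 80], "twist": -0.3}])

```text
time: 1.1
tool_pos: [0.3795, -0.4426, 0.3056]
orientation: [1.0, 0.01, 0.001, 0.002]
wrist_force: [1.5, -0.2, 0.7]
opening: 0.0714
```

>>> play_rows(motion=[{"gripper": 70, "slide": [35, 30, 0], "twist": 0}, {"gripper": 70, "slide": [70, 60, 0], "twist": 0}, {"gripper": 70, "slide": [110, 90, 0], "twist": 0}, {"gripper": 70, "slide": [145, 120, 0], "twist": 0}, {"gripper": 70, "slide": [145, 120, 0], "twist": 0}])

```text
time: 1.6
tool_pos: [0.528, -0.3159, 0.3021]
orientation: [1.0, 0.017, 0.001, -0.002]
wrist_force: [0.2, 0.1, -0.4]
opening: 0.07
```

>>> play_rows(motion=[{"gripper": 70, "slide": [0, 0, 0], "twist": 0}, {"gripper": 70, "slide": [0, 0, 0], "twist": 0}])

```text
time: 1.8
tool_pos: [0.5223, -0.324, 0.3025]
orientation: [1.0, 0.011, -0.0, 0.0]
wrist_force: [-0.6, 0.2, 0.7]
opening: 0.0702
```

```bash
cat >> h.py <<'E'
def fitcyl(X,zlo,zhi):
    X=X[np.isfinite(X).all(1)]; X=X[(X[:,2]>zlo)&(X[:,2]<zhi)]
    r=cv2.minAreaRect(X[:,:2].astype(np.float32)*1000)
    b=cv2.boxPoints(r); e=[b[1]-b[0],b[2]-b[1]]; l=max(e,key=np.linalg.norm)
    return np.round(r[0],1),np.round(r[1],1),round(np.degrees(np.arctan2(l[1],l[0])),1),len(X),np.round(np.percentile(X[:,2],[50,95,99.5]),4)
E
python3 - <<'E'
from h import *
s=observe(); print(s["time"],s["tool_pos"],s["orientation"],s["opening"],np.round(s["joints"],2))
p,d=snapshot("wrist"); W=world("wrist",d,s); save("w1",p)
np.save("w1.npy",W)
for r in regions_of("wrist","jar")[:3]:
    print(round(r["conf"],2),np.round(r["rect"]),[fitcyl(W[r["mask"]],z,.07) for z in (.035,.044)])
for c,q,n in [("scene","jar",3),("side","jar",3)]:
    W=np.load(c+".npy"); 
    for r in regions_of(c,q): print(c,fitcyl(W[r["mask"]],.035,.07))
E
```

```text
1.8 [ 0.52229069 -0.3240061   0.30253018] [ 9.99942949e-01  1.06743050e-02 -2.30489192e-04  3.23859283e-04] 0.07023614796033381 [ 0.69  0.3  -0.28  1.35  0.08  1.51 -1.12]
0.79 [265. 147.  51. 116.] [(array([ 555.4, -304.3]), array([ 46.5, 130.2]), np.float32(-3.0), 4446, array([0.0489, 0.0516, 0.0527])), (array([ 555.3, -304.5]), array([ 35.9, 130. ]), np.float32(-2.7), 3457, array([0.0498, 0.0518, 0.0527]))]
0.69 [358. 324.  44.  28.] [(array([ 328. , -430.9]), array([23.2, 38.7]), np.float32(-77.0), 374, array([0.0429, 0.0478, 0.0485])), (array([ 329. , -439.8]), array([19.5, 22.8]), np.float32(-84.1), 171, array([0.0468, 0.0481, 0.0486]))]
scene (array([ 554.7, -300.4]), array([ 46.9, 132.6]), np.float32(-4.4), 564, array([0.0483, 0.0534, 0.0571]))
scene (array([ 280.5, -409.3]), array([ 41.8, 130.5]), np.float32(-38.3), 374, array([0.0442, 0.0498, 0.0521]))
scene (array([ 575.8, -113.9]), array([ 45.9, 144. ]), np.float32(-12.8), 522, array([0.0456, 0.0531, 0.0554]))Traceback (most recent call last):
  File "<stdin>", line 9, in <module>
  File "h.py", line 19, in fitcyl
    ret
[... 188 characters left out ...]
                                                   ~~~~~~~~~~~~~^^^^^^^^^^^^^^^^^^^^^
    return _quantile_unchecked(
        a, q, axis, out, overwrite_input, method, keepdims, weights)
    return _ureduce(a,
                    func=_quantile_ureduce_func,
    ...<5 lines>...
                    overwrite_input=overwrite_input,
                    method=method)
    r = func(a, **kwargs)
    result = _quantile(arr,
                       quantiles=q,
    ...<2 lines>...
                       out=out,
                       weights=wgt)
    slices_having_nans = np.isnan(arr[-1, ...])
                                  ~~~^^^^^^^^^
IndexError: index -1 is out of bounds for axis 0 with size 0
```

View pics/w1.png

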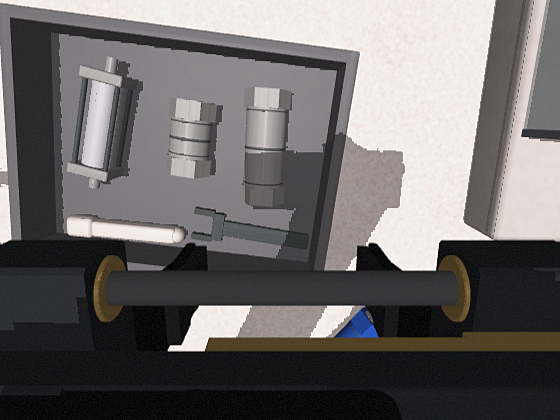

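The jar lies at (0.555, -0.304) with a yaw of about -2.8°. The fit gives 130 x 46 and a top at 0.05, all matching the given sizes. I'll go down to it.

>>> play_rows(motion=[{"gripper": 70, "slide": [15, 10, -40], "twist": -0.04}, {"gripper": 70, "slide": [25, 15, -80], "twist": -0.07}, {"gripper": 70, "slide": [33, 20, -120], "twist": -0.07}, {"gripper": 70, "slide": [33, 20, -160], "twist": -0.07}, {"gripper": 70, "slide": [33, 20, -180], "twist": -0.07}])

```text
time: 2.45
tool_pos: [0.554, -0.3028, 0.1188]
orientation: [1.0, -0.024, -0.002, -0.001]
wrist_force: [-0.2, 0.1, -0.4]
opening: 0.0698
```

>>> play_rows(motion=[{"gripper": 70, "slide": [0, 0, 0], "twist": 0}, {"gripper": 70, "slide": [0, 0, 0], "twist": 0}])

```text
time: 2.65
tool_pos: [0.556, -0.3037, 0.1235]
orientation: [1.0, -0.024, 0.0, 0.0]
wrist_force: [-0.2, -0.4, 1.0]
opening: 0.07
```

```bash
python3 - <<'E'
from h import *
s=observe(); print(s["time"],s["tool_pos"],s["orientation"])
p,d=snapshot("wrist"); W=world("wrist",d,s)
for r in regions_of("wrist","jar")[:2]:
    print(round(r["conf"],2),np.round(r["rect"]),fitcyl(W[r["mask"]],.035,.07))
E
```

```text
2.65 [ 0.55599943 -0.30374298  0.1235381 ] [ 9.99708345e-01 -2.41467778e-02  3.07087595e-04  2.53997935e-04]
0.81 [281. 216.  80. 190.] (array([ 555.1, -304.3]), array([ 45.7, 130.7]), np.float32(-2.9), 9579, array([0.049 , 0.0516, 0.0523]))
```

>>> play_rows(motion=[{"gripper": 70, "slide": [0, 0, -40], "twist": 0}, {"gripper": 70, "slide": [0, 0, -75], "twist": 0}, {"gripper": 70, "slide": [0, 0, -100], "twist": 0}, {"gripper": 70, "slide": [0, 0, -112], "twist": 0}, {"gripper": 70, "slide": [0, 0, -112], "twist": 0}])

```text
time: 3.25
tool_pos: [0.5558, -0.303, 0.0103]
orientation: [1.0, -0.024, -0.0, -0.0]
wrist_force: [-0.0, 0.5, 0.3]
opening: 0.0702
```

>>> play_rows(motion=[{"gripper": 44, "slide": [0, 0, 0], "twist": 0}, {"gripper": 40, "slide": [0, 0, 0], "twist": 0}, {"gripper": 36, "slide": [0, 0, 0], "twist": 0}, {"gripper": 36, "slide": [0, 0, 0], "twist": 0}, {"gripper": 36, "slide": [0, 0, 0], "twist": 0}], force=40)

```text
time: 3.75
tool_pos: [0.5565, -0.3034, 0.0115]
orientation: [1.0, -0.024, 0.001, 0.0]
wrist_force: [-0.3, -0.3, 5.3]
opening: 0.0454
```

>>> play_rows(motion=[{"gripper": 36, "slide": [0, 0, 15], "twist": 0}, {"gripper": 36, "slide": [0, 0, 45], "twist": 0}, {"gripper": 36, "slide": [0, 0, 90], "twist": 0}, {"gripper": 36, "slide": [0, 0, 135], "twist": 0}, {"gripper": 36, "slide": [0, 0, 180], "twist": 0}])

```text
time: 4.25
tool_pos: [0.5551, -0.3024, 0.1923]
orientation: [1.0, -0.023, -0.001, -0.0]
wrist_force: [0.3, -1.0, -6.3]
opening: 0.0452
```

>>> play_rows(motion=[{"gripper": 36, "slide": [0, 0, 45], "twist": 0}, {"gripper": 36, "slide": [0, 0, 90], "twist": 0}, {"gripper": 36, "slide": [0, 0, 135], "twist": 0}, {"gripper": 36, "slide": [0, 0, 155], "twist": 0}, {"gripper": 36, "slide": [0, 0, 155], "twist": 0}])

```text
time: 4.75
tool_pos: [0.5566, -0.3029, 0.3492]
orientation: [1.0, -0.023, 0.002, 0.001]
wrist_force: [-0.4, -0.6, -7.3]
opening: 0.0451
```

```bash
python3 - <<'E'
from h import *
s=observe(); print(s["time"],s["tool_pos"],s["opening"],s["wrist_force"])
from h import *
# shaker yaw + cradle from static cams
for c in ["scene","side"]:
    W=np.load(c+".npy").reshape(-1,3); W=W[np.isfinite(W).all(1)]
    B=W[(W[:,0]>.35)&(W[:,0]<.75)&(W[:,1]>0)&(W[:,1]<.45)]
    print(c,"carriage",fitcyl(B,.094,.106))
    S=B[(B[:,2]>.115)&(B[:,1]>.2)]
    print("high",fitcyl(S,.115,.2), )
    for lo,hi in[(.115,.132),(.14,.165)]:
        S2=S[(S[:,2]>lo)&(S[:,2]<hi)]
        h,e=np.histogram(S2[:,1],np.arange(.2,.38,.006)); print(lo,dict(zip(np.round(e,3).tolist(),h.tolist())))
E
```

```text
4.75 [ 0.5566183  -0.30285154  0.34919478] 0.045080307696601825 [-0.44368709 -0.57695841 -7.33129244]
scene carriage (array([521.9, 213.2]), array([316.7, 233.7]), np.float32(86.3), 8232, array([0.1012, 0.1046, 0.1058]))
high (array([527.1, 301.5]), array([115.1,  73.1]), np.float32(86.7), 354, array([0.1331, 0.1593, 0.1609]))
0.115 {0.2: 0, 0.206: 0, 0.212: 0, 0.218: 0, 0.224: 0, 0.23: 0, 0.236: 0, 0.242: 28, 0.248: 35, 0.254: 5, 0.26: 0, 0.266: 0, 0.272: 0, 0.278: 0, 0.284: 0, 0.29: 0, 0.296: 9, 0.302: 40, 0.308: 27, 0.314: 0, 0.32: 0, 0.326: 0, 0.332: 0, 0.338: 4, 0.344: 11, 0.35: 7, 0.356: 0, 0.362: 0, 0.368: 0}
0.14 {0.2: 0, 0.206: 0, 0.212: 0, 0.218: 0, 0.224: 0, 0.23: 0, 0.236: 0, 0.242: 0, 0.248: 0, 0.254: 0, 0.26: 0, 0.266: 0, 0.272: 0, 0.278: 0, 0.284: 0, 0.29: 0, 0.296: 0, 0.302: 0, 0.308: 0, 0.314: 0, 0.32: 0, 0.326: 0, 0.332: 0, 0.338: 10, 0.344: 56, 0.35: 61, 0.356: 28, 0.362: 0, 0.368: 0}
side carriage (array([525.3, 211.9]), array([318.7, 230.3]), np.float32(86.2), 10350, array([0.1003, 0.1036, 0.1056]))
high (array([530.5, 300.8]), array([118.2,  71.1]), np.float32(86.3), 740, array([0.1304, 0.1569, 0.1593]))
0.115 {0.2: 0, 0.206: 0, 0.212: 0, 0.218: 0, 0.224: 0, 0.23: 0, 0.236: 5, 0.242: 44, 0.248: 67, 0.254: 21, 0.26: 0, 0.266: 0, 0.272: 0, 0.278: 0, 0.284: 0, 0.29: 0, 0.296: 15, 0.302: 57, 0.308: 72, 0.314: 0, 0.32: 0, 0.326: 0, 0.332: 0, 0.338: 0, 0.344: 0, 0.35: 24, 0.356: 89, 0.362: 0, 0.368: 0}
0.14 {0.2: 0, 0.206: 0, 0.212: 0, 0.218: 0, 0.224: 0, 0.23: 0, 0.236: 0, 0.242: 0, 0.248: 0, 0.254: 0, 0.26: 0, 0.266: 0, 0.272: 0, 0.278: 0, 0.284: 0, 0.29: 0, 0.296: 0, 0.302: 0, 0.308: 0, 0.314: 0, 0.32: 0, 0.326: 0, 0.332: 0, 0.338: 11, 0.344: 50, 0.35: 101, 0.356: 114, 0.362: 0, 0.368: 0}
```

>>> play_rows(motion=[{"gripper": 36, "slide": [-3, 40, 0], "twist": 0.14}, {"gripper": 36, "slide": [-6, 80, 0], "twist": 0.28}, {"gripper": 36, "slide": [-10, 120, 0], "twist": 0.42}, {"gripper": 36, "slide": [-13, 160, 0], "twist": 0.56}, {"gripper": 36, "slide": [-16, 200, 0], "twist": 0.7}])

```text
time: 5.25
tool_pos: [0.5386, -0.1013, 0.3432]
orientation: [0.946, 0.323, -0.002, -0.001]
wrist_force: [1.5, -0.1, -5.6]
opening: 0.0454
```

>>> play_rows(motion=[{"gripper": 36, "slide": [-3, 40, 0], "twist": 0.14}, {"gripper": 36, "slide": [-6, 80, 0], "twist": 0.28}, {"gripper": 36, "slide": [-10, 120, 0], "twist": 0.42}, {"gripper": 36, "slide": [-13, 160, 0], "twist": 0.56}, {"gripper": 36, "slide": [-16, 200, 0], "twist": 0.7}])

```text
time: 5.75
tool_pos: [0.5225, 0.0983, 0.3434]
orientation: [0.778, 0.628, -0.002, -0.001]
wrist_force: [1.2, -0.8, -7.4]
opening: 0.0451
```

>>> play_rows(motion=[{"gripper": 36, "slide": [0, 20, 0], "twist": 0.1}, {"gripper": 36, "slide": [0, 30, 0], "twist": 0.153}, {"gripper": 36, "slide": [0, 30, 0], "twist": 0.153}, {"gripper": 36, "slide": [0, 30, 0], "twist": 0.153}])

```text
time: 6.15
tool_pos: [0.5235, 0.1261, 0.3441]
orientation: [0.73, 0.683, -0.001, -0.0]
wrist_force: [0.1, -0.4, -6.6]
opening: 0.0451
```

```bash
python3 - <<'E'
from h import *
s=observe(); print(s["time"],s["tool_pos"],s["orientation"],s["opening"],np.round(s["joints"],2))
p,d=snapshot("wrist"); W=world("wrist",d,s); save("w2",p); np.save("w2.npy",W)
B=W.reshape(-1,3); B=B[np.isfinite(B).all(1)]
B=B[(B[:,0]>.35)&(B[:,0]<.75)&(B[:,1]>0.0)&(B[:,1]<.45)]
print("carriage",fitcyl(B,.094,.106))
for n,a,b,z0,z1 in[("s1",.225,.27,.115,.132),("s2",.285,.33,.115,.132),("stop",.33,.38,.12,.165)]:
    print(n,fitcyl(B[(B[:,1]>a)&(B[:,1]<b)],z0,z1))
E
```

```text
6.15 [0.52351671 0.12610768 0.34412131] [ 7.30426234e-01  6.82990471e-01 -1.16130545e-03 -4.29876015e-04] 0.04513944320880413 [ 0.3   0.16 -0.7   1.45  0.11  1.57 -0.47]
carriage (array([520.1, 180.9]), array([250.5, 230.7]), np.float32(86.2), 35513, array([0.1009, 0.1023, 0.1036]))
s1 (array([524.5, 248.3]), array([10.3, 70.2]), np.float32(-3.8), 604, array([0.1267, 0.1311, 0.1318]))
s2 (array([527. , 300.9]), array([ 0.9, 67.8]), np.float32(-4.0), 33, array([0.1157, 0.1168, 0.1171]))Traceback (most recent call last):
  File "<stdin>", line 8, in <module>
  File "h.py", line 19, in fitcyl
    return np.round(r[0],1),np.round(r[1],1),round(np.degrees(np.arctan2(l[1],l[0])),1),len(X),np.round(np.percentile(X[:,2],[50,95,99.5]),4)
                                                                                                        ~~~~~~~~~~~~~^^^^^^^^^^^^^^^^^^^^^
    return _quantile_unchecked(
        a, q, axis, out, overwrite_input, method, keepdims, weights)
    return _ureduce(a,
                    func=_quantile_ureduce_func,
    ...<5 lines>...
                    overwrite_input=overwrite_input,
                    method=method)
    r = func(a, **kwargs)
    result = _quantile(arr,
                       quantiles=q,
    ...<2 lines>...
                       out=out,
                       weights=wgt)
    slices_having_nans = np.isnan(arr[-1, ...])
                                  ~~~^^^^^^^^^
IndexError: index -1 is out of bounds for axis 0 with size 0
```

View pics/w2.png

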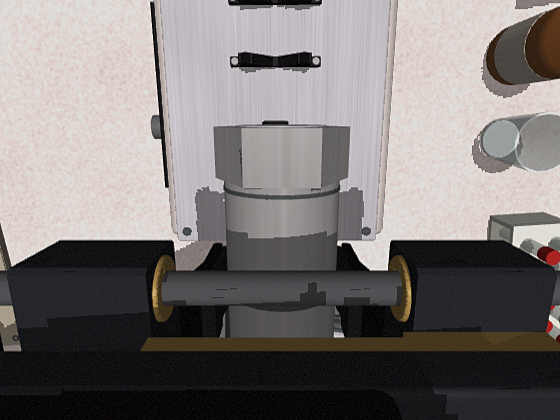

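>>> play_rows(motion=[{"gripper": 36, "slide": [1, 30, 0], "twist": 0}, {"gripper": 36, "slide": [2, 60, 0], "twist": 0}, {"gripper": 36, "slide": [3, 80, 0], "twist": 0}, {"gripper": 36, "slide": [3, 80, 0], "twist": 0}, {"gripper": 36, "slide": [3, 80, 0], "twist": 0}])

```text
time: 6.7
tool_pos: [0.5272, 0.2061, 0.345]
orientation: [0.73, 0.683, -0.001, 0.0]
wrist_force: [1.0, -0.4, -5.9]
opening: 0.0452
```

```bash
python3 - <<'E'
from h import *
s=observe(); print(s["time"],s["tool_pos"],s["orientation"],s["opening"])
p,d=snapshot("wrist"); W=world("wrist",d,s); save("w3",p)
B=W.reshape(-1,3); B=B[np.isfinite(B).all(1)]
for n,a,b,z0,z1 in[("s1",.225,.27,.115,.135),("s2",.285,.33,.115,.135),("stop",.33,.38,.12,.165),("jar",.15,.3,.25,.45)]:
    S=B[(B[:,0]>.45)&(B[:,0]<.6)&(B[:,1]>a)&(B[:,1]<b)]
    try: print(n,fitcyl(S,z0,z1))
    except Exception as e: print(n,"none")
S=B[(abs(B[:,0]-.526)<.012)&(B[:,2]>.3)&(B[:,1]>.225)]; print(np.percentile(S,[1,50,99],axis=0).round(4))
# handle from static cams
for c in ["scene","side"]:
    p,d=snapshot(c); W=world(c,d)
    for r in regions_of(c,"clamp_grip")[:1]:
        X=W[r["mask"]]; X=X[np.isfinite(X).all(1)]
        X=X[(X[:,2]>.15)&(X[:,2]<.26)&(X[:,0]>.48)&(X[:,0]<.55)&(X[:,1]>-.02)&(X[:,1]<.13)]
        l=cv2.fitLine(X.astype(np.float32),cv2.DIST_HUBER,0,.001,.001).ravel()
        print(c,round(r["conf"],2),len(X),l.round(3),X.min(0).round(3),X.max(0).round(3))
save("sc2",cv2.resize(snapshot("side")[0][180:330,160:330],None,fx=4,fy=4))
E
```

```text
6.7 [0.52718797 0.20607951 0.34498721] [ 7.30243474e-01  6.83186805e-01 -5.08647841e-04  1.15267254e-05] 0.04519275292928565
s1 none
s2 (array([528.2, 306.2]), array([10.1, 70.7]), np.float32(-3.8), 613, array([0.1269, 0.1321, 0.1329]))
stop (array([531. , 349.9]), array([16.5, 59.7]), np.float32(-4.3), 1667, array([0.1558, 0.1579, 0.1588]))
jar (array([524.4, 230.4]), array([ 98.9, 104. ]), np.float32(-42.9), 73246, array([0.4332, 0.4453, 0.4498]))
[[0.5143 0.2264 0.3785]
 [0.5261 0.2321 0.4341]
 [0.5378 0.2693 0.465 ]]
scene 0.78 232 [-0.033 -0.417  0.908  0.515  0.061  0.197] [0.499 0.032 0.151] [0.53  0.087 0.247]
side 0.62 159 [-0.083 -0.56   0.825  0.515  0.075  0.178] [0.502 0.053 0.151] [0.531 0.105 0.214]
```

View pics/sc2.png

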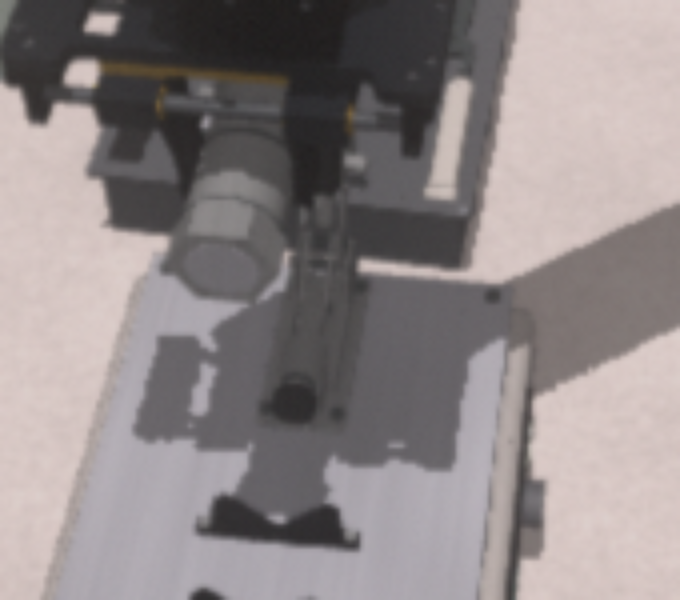

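Midway between the two saddles, the cradle is at (0.5264, 0.2772) with its y axis at 86.2°. The stop face agrees with that. I'll go above the saddles and lower the jar.

>>> play_rows(motion=[{"gripper": 36, "slide": [0, 35, 0], "twist": 0}, {"gripper": 36, "slide": [0, 66, -20], "twist": 0}, {"gripper": 36, "slide": [0, 66, -65], "twist": 0}, {"gripper": 36, "slide": [0, 66, -110], "twist": 0}, {"gripper": 36, "slide": [0, 66, -150], "twist": 0}])

```text
time: 7.5
tool_pos: [0.5268, 0.2724, 0.1935]
orientation: [0.73, 0.684, -0.0, 0.0]
wrist_force: [0.2, -0.3, -6.7]
opening: 0.0452
```

>>> play_rows(motion=[{"gripper": 36, "slide": [0, 0, 0], "twist": 0}, {"gripper": 36, "slide": [0, 0, 0], "twist": 0}, {"gripper": 36, "slide": [0, 0, 0], "twist": 0}])

```text
time: 7.8
tool_pos: [0.5283, 0.2739, 0.1986]
orientation: [0.73, 0.684, 0.002, 0.001]
wrist_force: [0.2, -0.2, -5.8]
opening: 0.0456
```

>>> play_rows(motion=[{"gripper": 36, "slide": [-1, 0, -30], "twist": 0}, {"gripper": 36, "slide": [-1, 0, -55], "twist": 0}, {"gripper": 36, "slide": [-1, 0, -65], "twist": 0}, {"gripper": 36, "slide": [-1, 0, -70], "twist": 0}, {"gripper": 36, "slide": [-1, 0, -72], "twist": 0}])

```text
time: 8.3
tool_pos: [0.5268, 0.2735, 0.1249]
orientation: [0.73, 0.684, 0.001, 0.0]
wrist_force: [0.3, -0.6, -6.1]
opening: 0.0451
```

>>> play_rows(motion=[{"gripper": 36, "slide": [0, 0, -1], "twist": 0}, {"gripper": 36, "slide": [0, 0, -2], "twist": 0}, {"gripper": 36, "slide": [0, 0, -3], "twist": 0}, {"gripper": 36, "slide": [0, 0, -3], "twist": 0}])

```text
time: 8.7
tool_pos: [0.5261, 0.2731, 0.1208]
orientation: [0.73, 0.684, 0.0, 0.0]
wrist_force: [0.0, 0.1, -5.9]
opening: 0.0453
```

Not touching yet; I'll continue in small steps.

>>> play_rows(motion=[{"gripper": 36, "slide": [0, 0, -1], "twist": 0}, {"gripper": 36, "slide": [0, 0, -1], "twist": 0}])

```text
time: 8.9
tool_pos: [0.5263, 0.2731, 0.1204]
orientation: [0.73, 0.684, 0.0, 0.0]
wrist_force: [-2.1, -1.8, 3.0]
opening: 0.0453
```

>>> play_rows(motion=[{"gripper": 36, "slide": [0, 0, -1], "twist": 0}, {"gripper": 36, "slide": [0, 0, -1], "twist": 0}])

```text
time: 9.1
tool_pos: [0.5264, 0.2732, 0.1203]
orientation: [0.73, 0.684, 0.0, 0.001]
wrist_force: [-5.9, -5.0, 12.7]
opening: 0.0453
```

>>> play_rows(motion=[{"gripper": 44, "slide": [0, 0, 1], "twist": 0}, {"gripper": 50, "slide": [0, 0, 1], "twist": 0}, {"gripper": 62, "slide": [0, 0, 1], "twist": 0}, {"gripper": 70, "slide": [0, 0, 1], "twist": 0}, {"gripper": 70, "slide": [0, 0, 1], "twist": 0}])

```text
time: 9.6
tool_pos: [0.5261, 0.2732, 0.1196]
orientation: [0.73, 0.684, 0.0, -0.0]
wrist_force: [1.7, 1.0, -0.2]
opening: 0.0652
```

>>> play_rows(motion=[{"gripper": 70, "slide": [0, 0, 20], "twist": 0}, {"gripper": 70, "slide": [0, 0, 60], "twist": 0}, {"gripper": 70, "slide": [0, 0, 105], "twist": 0}, {"gripper": 70, "slide": [0, 0, 150], "twist": 0}, {"gripper": 70, "slide": [0, 0, 195], "twist": 0}])

```text
time: 10.1
tool_pos: [0.5258, 0.273, 0.3165]
orientation: [0.73, 0.684, 0.0, 0.0]
wrist_force: [0.7, 0.7, -0.5]
opening: 0.07
```

>>> play_rows(motion=[{"gripper": 70, "slide": [-45, -20, 20], "twist": 0}, {"gripper": 50, "slide": [-90, -40, 40], "twist": 0}, {"gripper": 20, "slide": [-130, -60, 40], "twist": 0}, {"gripper": 0, "slide": [-130, -60, 40], "twist": 0}, {"gripper": 0, "slide": [-130, -60, 40], "twist": 0}])

```text
time: 10.6
tool_pos: [0.3958, 0.2126, 0.3555]
orientation: [0.73, 0.683, 0.001, 0.002]
wrist_force: [0.0, -0.5, 0.1]
opening: 0.0456
```

```bash
python3 - <<'E'
from h import *
s=observe(); print(s["time"],s["tool_pos"],s["orientation"],s["opening"],np.round(s["joints"],2))
for c in ["side","scene","wrist"]:
    s=observe();p,d=snapshot(c); W=world(c,d,s); save("f_"+c,p); np.save("f_"+c,W)
    for r in regions_of(c,"jar")[:4]:
        X=W[r["mask"]]
        if np.nanmedian(X[:,1])>0.1: print(c,round(r["conf"],2),[fitcyl(X,z,.2) for z in (.136,.145)])
    for q in ["clamp_grip","clamp_pad"]:
      for r in regions_of(c,q)[:1]:
        X=W[r["mask"]]; X=X[np.isfinite(X).all(1)]
        X=X[(X[:,2]>.13)&(X[:,2]<.26)&(X[:,0]>.48)&(X[:,0]<.56)&(X[:,1]>-.02)&(X[:,1]<.2)]
        if len(X)<5: continue
        if q=="clamp_grip":X=X[X[:,2]>.19]
        l=cv2.fitLine(X.astype(np.float32),cv2.DIST_HUBER,0,.001,.001).ravel()
        print(c,q,round(r["conf"],2),len(X),l.round(3),X.min(0).round(3),X.max(0).round(3))
E
python3 -c "
import cv2;a=cv2.imread('pics/f_scene.png')[200:380,260:440];cv2.imwrite('pics/fs.png',cv2.resize(a,None,fx=3.3,fy=3.3,interpolation=2))"
```

```text
10.6 [0.39579644 0.21259741 0.35548472] [0.73011996 0.68331575 0.0008595  0.0019201 ] 0.045570239391133284 [ 0.25 -0.08 -0.78  1.63 -0.06  1.57 -0.59]
side 0.58 [(array([528.7, 272. ]), array([131.8,  52.6]), np.float32(85.9), 1274, array([0.1558, 0.1606, 0.1624])), (array([528.2, 272.1]), array([131.8,  44.3]), np.float32(86.6), 1109, array([0.1568, 0.1607, 0.1625]))]
side clamp_grip 0.63 92 [ 0.053 -0.385  0.922  0.515  0.058  0.207] [0.507 0.046 0.19 ] [0.524 0.068 0.24 ]
side clamp_pad 0.57 78 [ 0.993 -0.05   0.108  0.523  0.186  0.144] [0.511 0.178 0.133] [0.535 0.191 0.153]
scene 0.71 [(array([525.8, 271.9]), array([130.2,  52.7]), np.float32(86.0), 926, array([0.1569, 0.1623, 0.1635])), (array([527.6, 271.7]), array([130.4,  45.7]), np.float32(87.7), 816, array([0.1576, 0.1624, 0.1636]))]
scene clamp_grip 0.52 123 [-0.049 -0.438  0.897  0.515  0.05   0.221] [0.504 0.032 0.192] [0.521 0.066 0.249]
wrist 0.86 [(array([525.3, 271.3]), array([130.5,  53.1]), np.float32(85.7), 6993, array([0.1573, 0.1605, 0.1614])), (array([525.3, 271.4]), array([130.3,  44.6]), np.float32(86.5), 6261, array([0.158 , 0.1606, 0.1615]))]
```

View pics/fs.png

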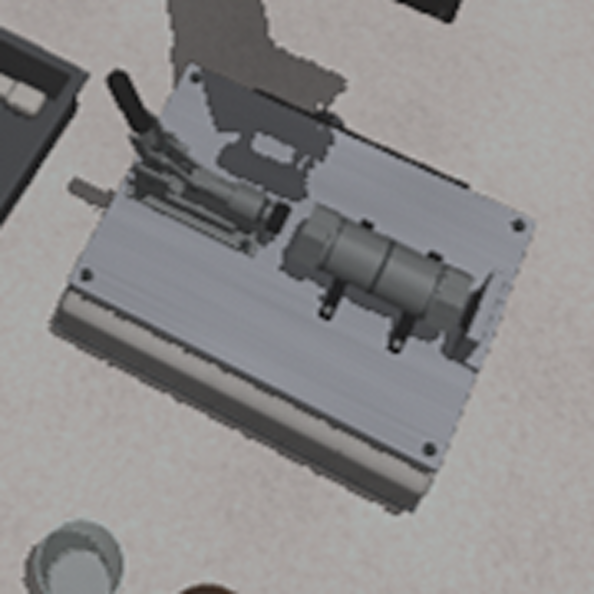

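The jar lies in both saddles at cradle y of about -5.5 mm, and the handle is still back at an elevation of about 116°, joint value about 0.1. The plan is to push the handle with closed fingers from behind and follow its arc.

>>> play_rows(motion=[{"gripper": 0, "slide": [22, -45, 0], "twist": 0}, {"gripper": 0, "slide": [44, -89, 0], "twist": 0}, {"gripper": 0, "slide": [67, -134, 0], "twist": 0}, {"gripper": 0, "slide": [90, -178, 0], "twist": 0}, {"gripper": 0, "slide": [112, -223, 0], "twist": 0}])

```text
time: 11.7
tool_pos: [0.5086, -0.0117, 0.3546]
orientation: [0.73, 0.684, 0.0, 0.0]
wrist_force: [0.5, 0.6, 0.2]
opening: 0.0004
```

>>> play_rows(motion=[{"gripper": 0, "slide": [0, 0, -40], "twist": 0}, {"gripper": 0, "slide": [0, 0, -80], "twist": 0}, {"gripper": 0, "slide": [0, 0, -115], "twist": 0}, {"gripper": 0, "slide": [0, 0, -133], "twist": 0}, {"gripper": 0, "slide": [0, 0, -133], "twist": 0}])

```text
time: 12.2
tool_pos: [0.5064, -0.0099, 0.219]
orientation: [0.73, 0.684, -0.002, -0.002]
wrist_force: [0.1, -0.0, 0.3]
opening: 0.0005
```

```bash
python3 - <<'E'
from h import *
s=observe(); print(s["time"],s["tool_pos"],s["opening"],s["wrist_force"])
p,d=snapshot("scene"); save("g",cv2.resize(p[170:320,240:400],None,fx=3.5,fy=3.5))
E
```

```text
12.2 [ 0.50644304 -0.00986138  0.21902759] 0.0005381340747230443 [ 0.06470314 -0.01768229  0.29581498]
```

View pics/g.png

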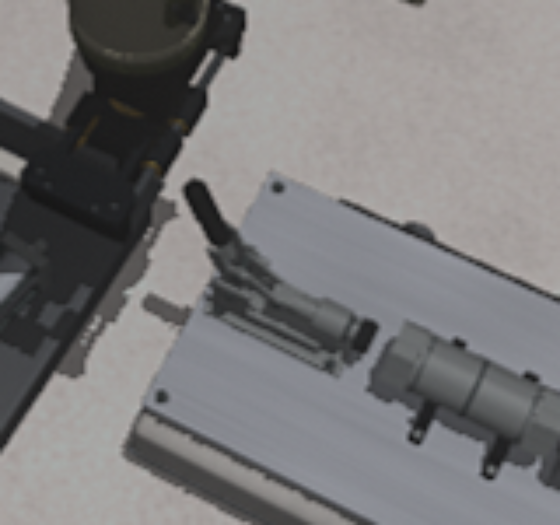

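The fingers are behind the handle at (190,190), clear of it. I'll push it forward.

>>> play_rows(motion=[{"gripper": 0, "slide": [1, 15, 1], "twist": 0}, {"gripper": 0, "slide": [2, 30, 1], "twist": 0}, {"gripper": 0, "slide": [3, 45, 1], "twist": 0}, {"gripper": 0, "slide": [4, 60, 1], "twist": 0}, {"gripper": 0, "slide": [5, 72, 1], "twist": 0}])

```text
time: 12.75
tool_pos: [0.5137, 0.0632, 0.2244]
orientation: [0.73, 0.684, 0.001, 0.001]
wrist_force: [-0.3, -0.2, 1.3]
opening: 0.0002
```

>>> play_rows(motion=[{"gripper": 0, "slide": [1, 15, 1], "twist": 0}, {"gripper": 0, "slide": [2, 30, -2], "twist": 0}, {"gripper": 0, "slide": [3, 45, -7], "twist": 0}, {"gripper": 0, "slide": [3, 45, -7], "twist": 0}])

```text
time: 13.15
tool_pos: [0.516, 0.1094, 0.2162]
orientation: [0.729, 0.685, 0.001, -0.0]
wrist_force: [-0.5, -0.5, 0.8]
opening: 0.0005
```

```bash
python3 - <<'E'
from h import *
s=observe(); print(s["time"],s["tool_pos"],s["opening"],s["wrist_force"])
p,d=snapshot("side"); save("g2",cv2.resize(p[150:330,160:330],None,fx=3.3,fy=3.3))
E
```

```text
13.15 [0.51601211 0.10938884 0.21620721] 0.0004761737880984411 [-0.51600437 -0.53308871  0.80201563]
```

View pics/g2.png

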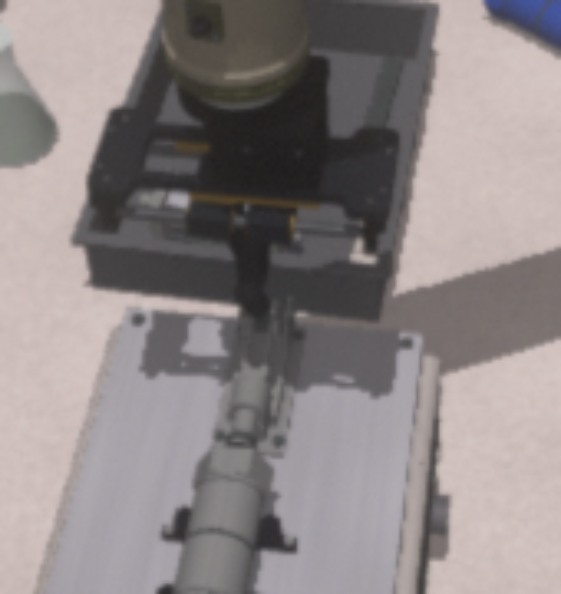

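The handle is moving with the fingers, and its tip is at (255,300) at about 60° elevation. The plunger has advanced. I'll continue along the arc.

>>> play_rows(motion=[{"gripper": 0, "slide": [1, 13, -7], "twist": 0}, {"gripper": 0, "slide": [1, 25, -16], "twist": 0}, {"gripper": 0, "slide": [2, 32, -24], "twist": 0}, {"gripper": 0, "slide": [2, 35, -28], "twist": 0}, {"gripper": 0, "slide": [2, 35, -28], "twist": 0}])

```text
time: 13.7
tool_pos: [0.5173, 0.1427, 0.1868]
orientation: [0.729, 0.684, -0.0, -0.001]
wrist_force: [-0.7, -0.5, -0.2]
opening: 0.0007
```

>>> play_rows(motion=[{"gripper": 0, "slide": [0, 3, -5], "twist": 0}, {"gripper": 0, "slide": [0, 6, -9], "twist": 0}, {"gripper": 0, "slide": [0, 7, -11], "twist": 0}, {"gripper": 0, "slide": [0, 7, -11], "twist": 0}])

```text
time: 14.1
tool_pos: [0.5179, 0.1491, 0.1766]
orientation: [0.73, 0.684, -0.0, 0.0]
wrist_force: [-0.7, -1.3, 2.0]
opening: 0.0005
```

>>> play_rows(motion=[{"gripper": 0, "slide": [0, 0, -2], "twist": 0}, {"gripper": 0, "slide": [0, 0, -2], "twist": 0}])

```text
time: 14.3
tool_pos: [0.5181, 0.1493, 0.1758]
orientation: [0.73, 0.684, 0.0, 0.0]
wrist_force: [-4.3, -2.3, 13.0]
opening: 0.0006
```

>>> play_rows(motion=[{"gripper": 0, "slide": [0, 0, -2], "twist": 0}, {"gripper": 0, "slide": [0, 0, -2], "twist": 0}])

```text
time: 14.5
tool_pos: [0.5183, 0.1494, 0.1753]
orientation: [0.73, 0.684, 0.001, 0.001]
wrist_force: [-9.7, -4.1, 25.6]
opening: 0.0005
```

>>> play_rows(motion=[{"gripper": 0, "slide": [0, -10, 25], "twist": 0}, {"gripper": 0, "slide": [0, -20, 70], "twist": 0}, {"gripper": 0, "slide": [-20, -20, 115], "twist": 0}, {"gripper": 0, "slide": [-60, -20, 140], "twist": 0}, {"gripper": 0, "slide": [-100, -20, 160], "twist": 0}])

```text
time: 15.0
tool_pos: [0.4171, 0.1298, 0.3341]
orientation: [0.73, 0.684, 0.001, 0.0]
wrist_force: [0.2, -0.3, 1.0]
opening: 0.0006
```

>>> play_rows(motion=[{"gripper": 0, "slide": [-40, 0, 0], "twist": 0}, {"gripper": 0, "slide": [-60, 0, 0], "twist": 0}, {"gripper": 0, "slide": [-60, 0, 0], "twist": 0}, {"gripper": 0, "slide": [-60, 0, 0], "twist": 0}])

```text
time: 15.4
tool_pos: [0.3582, 0.1292, 0.3328]
orientation: [0.73, 0.684, 0.0, 0.001]
wrist_force: [0.9, -0.6, -0.4]
opening: 0.0002
```

```bash
python3 - <<'E'
from h import *
s=observe(); print(s["time"],s["tool_pos"],s["wrist_force"],s["joint_vel"].round(3))
for c in ["side","scene","wrist"]:
    s=observe();p,d=snapshot(c); W=world(c,d,s); save("e_"+c,p)
    for r in regions_of(c,"jar")[:4]:
        X=W[r["mask"]]
        if np.nanmedian(X[:,1])>0.1: print(c,round(r["conf"],2),fitcyl(X,.136,.2))
    for r in regions_of(c,"clamp_grip")[:1]:
        X=W[r["mask"]]; X=X[np.isfinite(X).all(1)]
        X=X[(X[:,2]>.16)&(X[:,2]<.26)&(X[:,0]>.48)&(X[:,0]<.56)&(X[:,1]>.12)&(X[:,1]<.2)]
        if len(X)<5: continue
        l=cv2.fitLine(X.astype(np.float32),cv2.DIST_HUBER,0,.001,.001).ravel()
        print(c,"grip",round(r["conf"],2),len(X),l.round(3),X.min(0).round(3),X.max(0).round(3))
a=cv2.imread("pics/e_scene.png")[200:380,260:440];cv2.imwrite("pics/e1.png",cv2.resize(a,None,fx=3.3,fy=3.3,interpolation=2))
E
```

```text
15.4 [0.35815867 0.12919727 0.33275431] [ 0.85205276 -0.61966338 -0.3887697 ] [ 0.001  0.037  0.003 -0.014  0.003 -0.002 -0.003]
side 0.98 (array([529.6, 279.4]), array([137.3,  52.1]), np.float32(86.3), 1241, array([0.156 , 0.1605, 0.1622]))
side grip 0.5 135 [0.093 0.929 0.359 0.52  0.155 0.174] [0.51  0.122 0.16 ] [0.531 0.189 0.187]
scene 0.69 (array([525.2, 277.4]), array([131.8,  53.5]), np.float32(85.9), 931, array([0.1566, 0.1621, 0.1636]))
scene grip 0.78 165 [0.062 0.931 0.36  0.521 0.164 0.178] [0.505 0.12  0.16 ] [0.53  0.188 0.188]
wrist 0.6 (array([523.9, 248. ]), array([73.3, 52.7]), np.float32(86.9), 4814, array([0.1569, 0.1603, 0.1612]))
wrist grip 0.61 1607 [0.07  0.929 0.362 0.516 0.159 0.176] [0.503 0.12  0.16 ] [0.528 0.189 0.187]
```

View pics/e1.png

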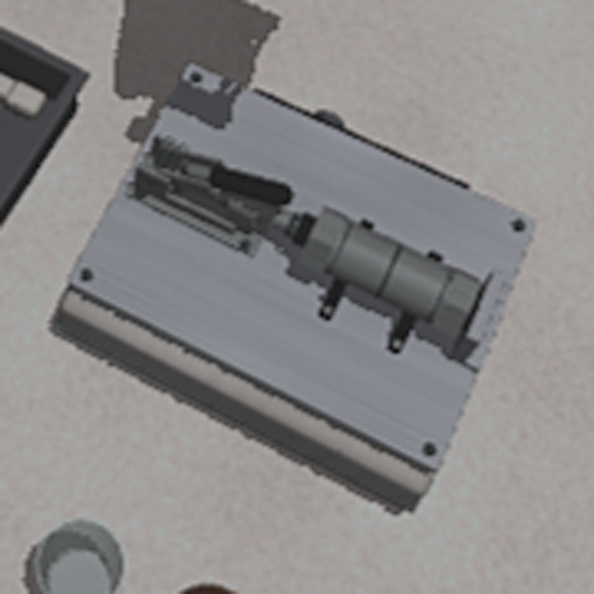

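The handle's slope measures about 21° (22° when locked), and the jar is against the stop with the pad on it. The arm is clear, so I'll hand in.

```bash
python3 -c "
from rig import *
print(sign_off())"
```

```text
the job is handed in; nothing more can be done
None
```

I laid the long steel jar in the two V saddles and locked the toggle clamp over it. I handed the job in after about 16 s of robot time; it reports no verdict.

**Placing:** I picked the jar from the crate at (0.555, -0.304), and nothing else there was gripped or lifted. I lowered it until it touched the saddles and let go with its middle about 5.5 mm short of the cradle point and the clamp open.

**Clamping:** I pushed the handle forward and down with closed fingers until the force rose to about 26 N on its stop, then drew the arm clear.

**Last checks:**
- **Handle:** all three cameras put its slope at about 21°, against 22° nominal when locked.
- **Jar position:** the scene camera had the jar's middle within about 1 mm of the cradle point, and its axis within 0.5° of the cradle line.
- **Disagreement:** the side camera read 3 mm further in x and 2 mm further in y, but its mask came out 137 mm long for a 130 mm jar. The final wrist view showed only part of the jar, so I did not use it for position.
- **Not measured:** I had no direct reading of the pad's force on the jar. I infer it from the locked handle and from the picture, which shows the pad on the jar and the jar against the stop.

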